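# Turn the lens carrier plate level and lock it

## Robot

A 6-joint arm with a two-finger parallel gripper is mounted at the origin on the work surface. World frame = base frame: x ahead of the robot, y to its left, z up, the work surface at z = 0. Lengths are in m, angles in rad, forces in N, time in s.
With the tool pointing down it reaches from about 0.35 to 0.775 m from the base axis. Payload 7.3 kg.
Tool frame: the origin (TCP) lies at the very end of the fingers, on their centre line; the grasp point (between the pads) lies 19 mm behind it; x points along the fingers, y is the direction in which the jaws open and shut, and the axes are right-handed (so a half turn about x gives the same grasp; the last joint's range is limited). The gripper opens to 92 mm and grips with 3 to 60 N. Pads are 19 mm wide; open, the fingers measure 130 mm over their backs; the gripper's body (75 mm by 190 mm) begins 47 mm behind the grasp point.
Start: joints at [1.094, 0.342, 1.524, -0, 1.275, -0.146], TCP at [0.171, 0.497, 0.227] pointing down, gripper open.
Joint ranges: [-2.53, 2.53], [-0.77, 2.02], [0.04, 2.7], [-1, 4.14], [0.28, 2.66], [-3.11, 3.11]. Speed limits (rad/s): [2.57, 2.57, 3.14, 3.14, 3.14, 3.14].

## Interface

Orientations are given as [roll, pitch, yaw] about the fixed x, y, z axes, in that order (R = Rz(yaw) Ry(pitch) Rx(roll)).
In Python, from cell import robot gives the robot as it stands.
- The arm moves only by the tool play_rows, never from a script. Its argument "moves" is a list that holds one entry, the list of rows, each a list of 5 numbers: the shift along the tool's x, y, z in m, then the turn about the tool's x in degrees, then the opening, from -1 (shut) to 1 (fully open), so that 0 is half open. A call has exactly 10 rows; each row shifts and turns the pose as measured when the row begins, along the tool's axes as they then stand; what a row does not reach is not made up. A row lasts 1/10 s, in which the tool goes at most 50 mm and 8.59 degrees, less where a joint would pass 70% of its speed; a pose out of reach is approached as far as the arm can. A call with a gripper value outside its range is refused whole. The fingers move at their own pace and stop on an object; "grip_force" is the grip in N (left out, the last holds). Time passes only in rows, so rows that do not move let the fingers close, or fill a call up. It gives the time, the measured TCP pose, the force and the opening at its end, in the units of the state.
- robot.observe(): the state, without advancing time (a new reading comes with each control period).
- robot.read_camera(name): name is "side" or "top" or "wrist"; returns the picture (384x512x3 uint8, red, green, blue); there is no depth.
- robot.get_calibration(name): a dict with "mtx" (3x3 intrinsics, pixels), "view" (4x4, takes a point from world to camera coordinates). Camera axes: x right, y up, looking along -z (the intrinsics and any distortion apply to the point x, -y, -z); pixel columns grow to the right and rows downward; lengths in m; the calibration is good to about 2 mm. The wrist camera is an equidistant fisheye: a pixel r from the principal point sees the ray r / f radians off the axis. A picture is of the moment at which its call begins: read the wrist's pose just before it. get_calibration takes no time and is no camera call; for the wrist camera it gives the pose at the moment of the call.
- robot.hand_in(): hands the job in, once; it reports no verdict.
Trained networks look in the newest picture that a camera, given by its name, has taken for a name from the list of things; names that differ only in an ending like _2 or _b are one class to them, and where a whole thing is asked for, a point or a joint stands for the part that bears it (a point fixed in the world has none). Each returns a list of dicts, best first, with "score" (0 to 1); they miss things now and then, are a little off and sometimes report something else, mostly with a low value. They report only what shows in the picture. A call takes as long as a camera call.
- robot.spot_in(camera, label): "point" ([column, row] in pixels, amid what is visible of it).
The state is a dict: "time": time; "qpos": joint angles; "qvel": joint speeds; "joint_efforts": joint torques, N m; "tool_pos": TCP position; "tool_rot": TCP orientation; "contact_force": force on the tool from outside, world axes, zero at the start; "torque": the same for the moment, N m; "opening": finger opening in m.
Only numpy, scipy, OpenCV 4.12 (cv2) and the standard library are available. Lean on these libraries where they do the work, as an engineer would, in place of code of your own. Each camera call takes 0.05 s, during which the arm holds its last target.

## Task

Turn the lens carrier plate in the bench stand until it lies level with the two blocked lenses on top and leave it so, with the lock lever still parked. Then flip the lock lever over so that its pin drops into the notch of the disc and the lever is fully home. Leave the eyeglass frame, the lens caliper and the sanding cone where they are.

Things in the scene. Friction and masses are not known exactly. Their poses are not given: they have to be found in the camera images.
- stand: Beige steel bench stand fixed to the table; its yaw varies. Origin: centre of its underside, on the table. Base 150 (its x) by 270 (y) by 12 mm. Posts at y = -100 and +100 mm (50 in x, 10 in y, 137 high) carry the plate's turning axis, parallel to the stand's y. A 10 mm thick bracket at y = 100 mm (x -68 to -18, up to z = 173 mm) carries the lever.
- axis (a point): Middle of the plate's turning axis and of the plate: 120 mm above the stand's origin. Fixed to the stand, with the stand's axes.
- disc (a point): Centre of a steel disc on the plate's shaft, radius 32 mm, 10 mm thick, at x = 0, y = 118, z = 120 mm of the stand. It turns with the plate (this frame does too) and has one 11 mm wide notch in its rim, straight up when the plate is level with the lenses on top.
- pivot (a point): Pivot of the lock lever, at x = -45, y = 118, z = 160 mm of the stand; with the stand's axes. The lever turns in the plane y = 118 mm, up to about 111 mm from this point.
- plate (a joint): Plate angle about the stand's y, rad, -1.7 to 1.7. 0 = level, lenses on top; positive = lens face looks to the stand's +x (away from the robot), the edge on the -x side raised. Starts at 0.75 to 1.4. Friction hinge, about 0.1 N m to turn: it stays where it is left and nothing stops it at level. Aluminium plate, 120 mm wide (60 each side of the axis), 176 long, 6 thick, axis through its middle.
- plate_edge (a point): Middle of the plate's long edge on the stand's -x side (raised at the start), on the lens face. x points from this edge to the axis, z out of the lens face, y along the plate.
- lens (a point): Centre of the plate's lens face, between two clear lenses (60 mm diameter, 4 mm thick) centred 45 mm to either side along the plate. Each carries a red lens block, 25 mm in diameter, standing 20 mm above the plate's face. The outer 30 mm of the face along each long edge is bare. Axes as plate_edge.
- lever (a joint): Lock lever angle, rad: 0 = fully home (horizontal, pointing to the stand's +x, pin in the notch), 1.95 = parked on its stop (start), 22 degrees past upright (1.57) toward -x. It falls by its weight (70 g) to either side of upright. Pin drops in with the plate within 0.05 rad of level; a little more is centred by pressing the lever; else it rests on the rim at about 0.2. Home, it holds the plate.
- lever_knob (a point): Centre of the black ball knob, 22 mm in diameter, at the end of the lever, 100 mm from the pivot. The lever is a steel rod 8 mm thick. Its pin (8 mm thick) is 45 mm from the pivot, 12 mm to the underside of the rod.
- frame: Bystander: blue acetate eyeglass frame lying folded on the table, about 140 by 50 mm, 12 mm high. Origin: under its bridge, at table height.
- caliper: Bystander: steel lens caliper lying on the table, about 155 by 75 mm, 8 mm high. Origin: under its joint.
- cone: Bystander: grey rubber sanding cone standing on its base, 52 mm in diameter, 62 mm high. Origin: centre of its underside.

How it is judged:
By the outcome, as a careful person would: the job done as asked, in the order asked, and still so for the second after the job is handed in, with the robot touching nothing.
It also fails if it takes over 53 s, if anything falls off the work surface, if the arm or the gripper's body presses on something with over 40 N, if the wrist force passes 120 N, or if a joint passes its speed limit or range.

## Working session

There is one attempt and no reset: what is moved stays moved. The work goes in short steps, Python scripts to look and compute and a tool call to move; the robot and the scene stay as the last step left them, time stands still between calls to the robot, and variables do not carry over. Pictures are saved under pics/ and viewed, and the job is handed in when it is done.

Besides the shell and the picture viewer there is one more tool, called after ">>>" by a JSON object that holds its "op" and its "data". play_rows: Moves the arm, as the interface text tells. Its arguments: {"type":"object","properties":{"moves":{"type":"array"},"grip_force":{"type":"number"}},"required":["moves"]}

```bash
mkdir -p pics; cat > h.py <<'E'
import numpy as np, cv2
from cell import robot
def snap(cam,name):
    im=robot.read_camera(cam); cv2.imwrite('pics/'+name+'.png',cv2.cvtColor(im,cv2.COLOR_RGB2BGR)); return im
def proj(cam,P):
    c=robot.get_calibration(cam); V=np.array(c['view']);K=np.array(c['mtx'])
    P=np.atleast_2d(P); q=(V[:3,:3]@P.T).T+V[:3,3]; q=q*[1,-1,-1]
    q=(K@q.T).T; return q[:,:2]/q[:,2:]
def ray(cam,uv):
    c=robot.get_calibration(cam); V=np.array(c['view']);K=np.array(c['mtx'])
    d=np.linalg.inv(K)@[uv[0],uv[1],1]; d=d*[1,-1,-1]; R=V[:3,:3]
    return -R.T@V[:3,3], R.T@d
def atz(cam,uv,z):
    o,d=ray(cam,uv); return o+d*(z-o[2])/d[2]
def tri(u1,u2,c1='side',c2='top'):
    o1,d1=ray(c1,u1);o2,d2=ray(c2,u2); d1/=np.linalg.norm(d1);d2/=np.linalg.norm(d2)
    A=np.array([d1,-d2]).T; s=np.linalg.lstsq(A,o2-o1,rcond=None)[0]
    p,q=o1+s[0]*d1,o2+s[1]*d2
    return (p+q)/2,np.linalg.norm(p-q)
E
python3 - <<'E'
from h import *
np.set_printoptions(precision=3,suppress=True)
print(robot.observe())
for c in ['side','top']:
    snap(c,c+'0'); k=robot.get_calibration(c); print(c,{a:np.array(b) if not isinstance(b,str) else b for a,b in k.items()})
    for l in ['stand','plate','disc','lever','lever_knob','lens','plate_edge','frame','caliper','cone']:
        try: print(c,l,[(np.round(r['point']),round(r['score'],2)) for r in robot.spot_in(c,l)][:3])
        except Exception as e: print(l,e)
E
```

```text
{'time': 0.0, 'qpos': array([ 1.094,  0.343,  1.525, -0.   ,  1.275, -0.146]), 'qvel': array([ 0.   ,  0.   , -0.   , -0.001, -0.   ,  0.001]), 'joint_efforts': array([  0.001, -43.124, -24.423,   0.072,   0.056,  -0.   ]), 'tool_pos': array([0.17 , 0.496, 0.226]), 'tool_rot': array([-1.715,  1.569, -2.046]), 'contact_force': array([-0.045, -0.059,  0.445]), 'torque': array([ 0.003, -0.014, -0.005]), 'opening': 0.09202785598971604}
side {'mtx': array([[383.662,   0.   , 257.03 ],
       [  0.   , 383.662, 194.036],
       [  0.   ,   0.   ,   1.   ]]), 'view': array([[ 0.921, -0.39 ,  0.006, -0.498],
       [ 0.242,  0.584,  0.775, -0.201],
       [-0.305, -0.712,  0.632, -0.907],
       [ 0.   ,  0.   ,  0.   ,  1.   ]])}
side stand [(array([269., 212.]), 0.67), (array([276., 180.]), 0.18)]
side plate [(array([272., 175.]), 0.62)]
side disc [(array([276., 178.]), 0.6), (array([239., 138.]), 0.45)]
side lever [(array([236., 131.]), 0.53)]
side lever_knob [(array([235., 124.]), 0.61)]
side lens [(array([276., 179.]), 0.89)]
side plate_edge [(array([274., 180.]), 0.63)]
side frame [(array([298., 339.]), 0.63)]
side caliper []
side cone [(array([191., 157.]), 0.72)]
top {'mtx': array([[491.17 ,   0.   , 256.798],
       [  0.   , 491.17 , 188.842],
       [  0.   ,   0.   ,   1.   ]]), 'view': array([[-0.019, -1.   ,  0.006, -0.006],
       [ 0.996, -0.019,  0.082, -0.531],
       [-0.081,  0.007,  0.997, -1.239],
       [ 0.   ,  0.   ,  0.   ,  1.   ]])}
top stand [(array([256., 167.]), 0.59)]
top plate [(array([247., 163.]), 0.77)]
top disc [(array([254., 162.]), 0.6), (array([255., 163.]), 0.52)]
top lever [(array([200., 178.]), 0.65)]
top lever_knob [(array([199., 185.]), 0.69)]
top lens [(array([248., 162.]), 0.85)]
top plate_edge [(array([248., 161.]), 0.94)]
top frame [(array([389., 210.]), 0.73)]
top caliper [(array([135., 156.]), 0.84)]
top cone [(array([113., 226.]), 0.68)]
```

```bash
python3 - <<'E'
import cv2,numpy as np
s=cv2.imread('pics/side0.png');t=cv2.imread('pics/top0.png')
cv2.imwrite('pics/side0b.png',cv2.resize(s[60:310,120:420],None,fx=2.4,fy=2.4,interpolation=cv2.INTER_CUBIC))
cv2.imwrite('pics/top0b.png',cv2.resize(t[80:280,100:400],None,fx=2.6,fy=2.6,interpolation=cv2.INTER_CUBIC))
E
```

```text
(no output)
```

View pics/side0b.png

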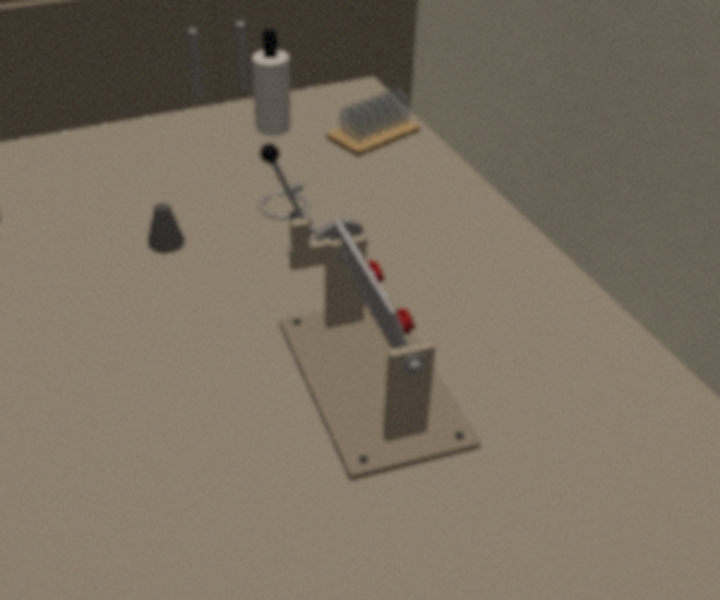

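View pics/top0b.png

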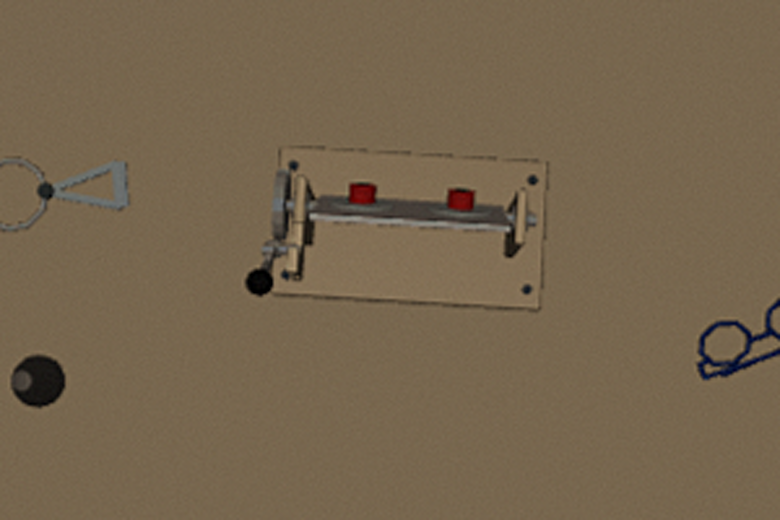

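View pics/side0.png

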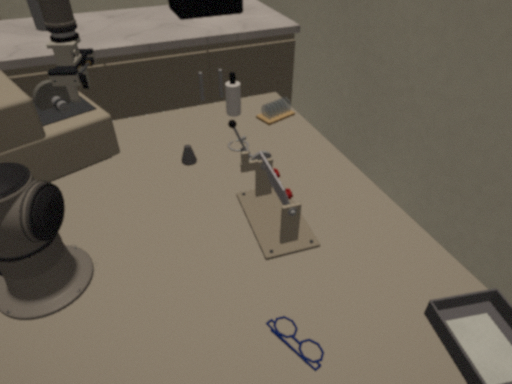

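View pics/top0.png

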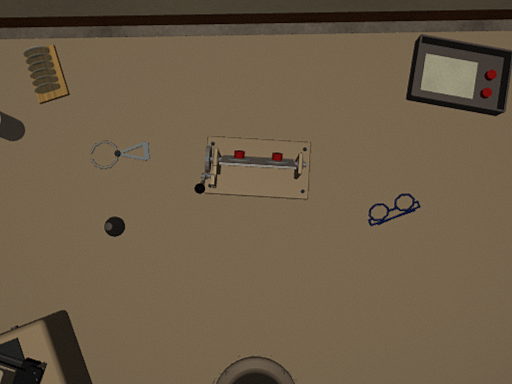

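```bash
cat > fit.py <<'E'
from h import *
from scipy.optimize import least_squares
def S(p,L):
    x,y,w=p[:3]; c,s=np.cos(w),np.sin(w); R=np.array([[c,-s,0],[s,c,0],[0,0,1]])
    return np.atleast_2d(L)@R.T+[x,y,0]
def PL(a,L): # plate-local (x,y,z rel axis) -> stand
    L=np.atleast_2d(L); c,s=np.cos(a),np.sin(a)
    return L@np.array([[c,0,s],[0,1,0],[-s,0,c]]).T+[0,0,.12]
def red(im):
    i=im.astype(int); m=((i[...,0]>90)&(i[...,1]<60)&(i[...,2]<60)).astype(np.uint8)
    n,l,st,ce=cv2.connectedComponentsWithStats(m); return [(ce[k],st[k,4]) for k in range(1,n) if st[k,4]>8]
E
python3 - <<'E'
from fit import *
np.set_printoptions(precision=4,suppress=True)
for c in ['side','top']: print(c,red(cv2.imread('pics/%s0.png'%c)[...,::-1]))
top={(.075,.135):(208.1,136.5),(.075,-.135):(310.8,141.9),(-.075,-.135):(307.7,198.8),(-.075,.135):(205,193.1)}
side={(-.075,.135):(236.7,194.2),(-.075,-.135):(266.3,258.8),(.075,-.135):(319.6,245.4)}
knT,knS=(199.3,188.5),(232.3,123.8)
def kn(b): return [-.045+.1*np.cos(b),.118,.16+.1*np.sin(b)]
def f(p):
    r=[]
    for c,d in (('top',top),('side',side)):
        for k,v in d.items(): r.append((proj(c,S(p,[*k,.012]))-v)[0])
    r.append((proj('top',S(p,kn(p[3])))-knT)[0]);r.append((proj('side',S(p,kn(p[3])))-knS)[0])
    return np.ravel(r)
s=least_squares(f,[.55,0,0,1.95],x_scale=.01); print(s.x); print(s.fun.reshape(-1,2))
print(tri(knS,knT), S(s.x,kn(1.95)))
E
```

```text
side [(array([276.2667, 171.8   ]), np.int32(15)), (array([288.0333, 192.1333]), np.int32(30))]
top [(array([491.5385,  73.6308]), np.int32(65)), (array([486.9855,  91.8116]), np.int32(69)), (array([238.7561, 154.439 ]), np.int32(41)), (array([276.8333, 156.9048]), np.int32(42))]
[ 0.5868 -0.0207 -0.0799  1.9482]
[[ 0.0654 -0.4435]
 [ 0.68    0.45  ]
 [ 0.7963  0.8553]
 [-0.817   0.208 ]
 [-0.8367 -1.7429]
 [-0.3873 -0.8038]
 [ 1.5297 -1.2205]
 [ 1.1107  0.2127]
 [ 0.07   -0.3251]]
(array([0.5153, 0.1061, 0.2506]), np.float64(2.5692656661925005e-05)) [[0.5145 0.1035 0.2529]]
```

```bash
cat >> fit.py <<'E'
P=np.array([.5868,-.0207,-.0799])
from scipy.spatial.transform import Rotation as Ro
def goto(L=None,yang=None):
    """L: target TCP in stand coords; yang: desired tool y angle in stand frame (deg, mod 180)"""
    o=robot.observe(); R=Ro.from_euler('xyz',o['tool_rot']).as_matrix(); t=np.array(o['tool_pos'])
    st=(Ro.from_euler('z',-P[2]).as_matrix()@(t-[P[0],P[1],0]))
    ya=np.degrees(np.arctan2(R[1,1],R[0,1])-P[2])
    print('t %.2f stand tcp'%o['time'],np.round(st*1000,1),'tool x',np.round(R[:,0],3),'y ang %.1f'%ya,'F',np.round(o['contact_force'],1),'open %.4f'%o['opening'],'q',np.round(o['qpos'],2))
    d=0
    if yang is not None:
        d=ya-yang; d=(d+90)%180-90   # +turn about tool x (down) lowers ang
        print('turn about x: %.2f deg'%d)
    if L is not None:
        w=S(P,L)[0]-t; print('tool shift now-frame',np.round(R.T@w,4), 'after turn',np.round((R@Ro.from_euler('x',d,degrees=True).as_matrix()).T@w,4))
def seg(p,a,cam):
    return proj(cam,S(p,PL(a,[[-.06,.088,.003],[-.06,-.088,.003],[.06,.088,.003],[.06,-.088,.003],[0,.045,.013],[0,-.045,.013],[-.06,.088,-.003],[-.06,-.088,-.003]])))
E
python3 - <<'E'
from fit import *
np.set_printoptions(precision=1,suppress=True)
m={'top':[(238.8,154.4),(276.8,156.9)],'side':[(276.3,171.8),(288,192.1)]}
for c in m:
  s=least_squares(lambda q:(seg(P,q[0],c)[4:6]+[q[1],q[2]]*0-m[c]).ravel() if 0 else (seg(P,q[0],c)[4:6]-m[c]).ravel(),[1.]); print(c,s.x,s.fun)
for a in (.8,1.,1.2,1.3,1.4):
  print(a,'top',((seg(P,a,'top')-[100,80])*2.6).tolist()); print('side',((seg(P,a,'side')-[120,60])*2.4).tolist())
goto([.05,0,.22],0)
E
```

```text
top [1.4] [1.1 1.  0.9 0.8]
side [1.] [-1.6  1.1 -0.8  1. ]
0.8 top [[309.5462529476452, 245.0660850313011], [509.9889591300669, 257.2608870986184], [321.87184417773494, 167.71574865680086], [506.99345440440226, 178.9849518504581], [363.2580574405738, 198.81528958575055], [462.223948827993, 204.83852140085233], [309.55730979632773, 250.45172320740875], [509.3192538246366, 262.6046225702287]]
side [[316.35893159198713, 229.82428377749116], [371.7411418035428, 325.7633009680314], [383.40116090694653, 278.42951929221744], [443.43508869388484, 373.40940922298216], [370.12855530087114, 269.89711823236826], [400.189521515729, 318.3155352828681], [312.67997195247875, 233.63453247317855], [367.4328087866314, 329.9548826757362]]
1.0 top [[309.72460052055624, 233.06715267226213], [511.27593880026603, 245.33049585658352], [321.75859050164877, 178.46082523984438], [505.7940102765482, 189.66301380449846], [363.43550616200116, 197.38902252190178], [462.21746936582343, 203.40112423781758], [309.60209025542133, 239.24401499613253], [510.64444044115663, 251.4758276819882]]
side [[324.7336171460986, 2
[... 1843 characters left out ...]
196.1435112333977], [462.08066236160664, 202.1301461626556], [310.4802639779671, 213.03016252226448], [512.9624674548667, 225.3519796012638]]
side [[344.1749070490526, 213.88565342229813], [403.66046103113933, 307.63791563439725], [358.6761460382606, 295.04202141194384], [415.20156421995716, 391.8853200815056], [372.84064092271365, 274.2925829850334], [402.9255511138466, 322.75142837147934], [339.11446788358205, 215.55253886492565], [397.9205336186042, 309.6328690444842]]
t 1.10 stand tcp [-456.2  482.4  226.7] tool x [ 0.  0. -1.] y ang 75.6 F [-0.5  0.2  0.3] open 0.0917 q [ 1.1  0.3  1.5 -0.   1.3 -0.1]
turn about x: 75.63 deg
tool shift now-frame [ 0.  -0.3  0.6] after turn [0.  0.5 0.5]
```

>>> {"op": "play_rows", "data": {"moves": [[[-0.04,0,0,7.6,-1],[-0.04,0,0,7.6,-1],[-0.04,0,0,7.6,-1],[-0.01,0,0,7.6,-1],[0,0,0,7.6,-1],[0,0,0,7.6,-1],[0,0,0,7.6,-1],[0,0,0,7.6,-1],[0,0,0,7.6,-1],[0,0,0,7.6,-1]]], "grip_force": 10}}

```text
time: 2.1
tool_pos: [0.1702, 0.4961, 0.3624]
tool_rot: [-3.011, 1.571, 1.562]
contact_force: [-1.0, 0.3, 0.8]
opening: 0.0165
```

```bash
python3 -c "
from fit import *
goto([.05,0,.32],0)"
```

```text
t 2.10 stand tcp [-456.5  481.9  362.4] tool x [ 0.  0. -1.] y ang -3.4 F [-1.   0.3  0.8] open 0.0165 q [1.09 0.28 1.25 0.   1.62 1.23]
turn about x: -3.38 deg
tool shift now-frame [0.0424 0.534  0.4512] after turn [0.0424 0.5065 0.4819]
```

>>> {"op": "play_rows", "data": {"moves": [[[0,0.03,0.029,-3.4,-1],[0,0.035,0.033,0,-1],[0,0.035,0.033,0,-1],[0,0.035,0.033,0,-1],[0,0.035,0.033,0,-1],[0,0.035,0.033,0,-1],[0,0.035,0.033,0,-1],[0,0.035,0.033,0,-1],[0,0.035,0.033,0,-1],[0,0.035,0.033,0,-1]]]}}

```text
time: 3.1
tool_pos: [0.4922, 0.1321, 0.3621]
tool_rot: [2.539, 1.568, 0.894]
contact_force: [0.8, 1.6, 0.0]
opening: 0.0002
```

```bash
python3 -c "
from fit import *
goto([.05,0,.32],0)"
```

```text
t 3.10 stand tcp [-106.5  144.7  362.1] tool x [ 0.002  0.003 -1.   ] y ang 0.3 F [0.8 1.6 0. ] open 0.0002 q [0.11 0.24 1.29 0.   1.6  0.18]
turn about x: 0.31 deg
tool shift now-frame [0.042  0.1556 0.1457] after turn [0.042  0.1564 0.1448]
```

>>> {"op": "play_rows", "data": {"moves": [[[0,0.03,0.028,0,-1],[0,0.03,0.028,0,-1],[0,0.03,0.028,0,-1],[0,0.03,0.028,0,-1],[0,0.03,0.028,0,-1],[0,0.02,0.018,0,-1],[0.01,0,0,0,-1],[0.01,0,0,0,-1],[0.01,0,0,0,-1],[0,0,0,0,-1]]]}}

```text
time: 4.1
tool_pos: [0.6564, -0.0514, 0.3257]
tool_rot: [-2.464, 1.567, 2.167]
contact_force: [0.3, -0.3, -0.1]
opening: 0.0007
```

```bash
python3 -c "
from fit import *
goto([.05,0,.20],0)
snap('wrist','w1')"
```

```text
t 4.10 stand tcp [ 71.8 -25.1 325.7] tool x [-0.002  0.003 -1.   ] y ang -0.1 F [ 0.3 -0.3 -0.1] open 0.0007 q [-0.2   0.57  0.9   0.    1.68 -0.11]
turn about x: -0.11 deg
tool shift now-frame [ 0.1258 -0.0215 -0.0246] after turn [ 0.1258 -0.0215 -0.0247]
```

View pics/w1.png

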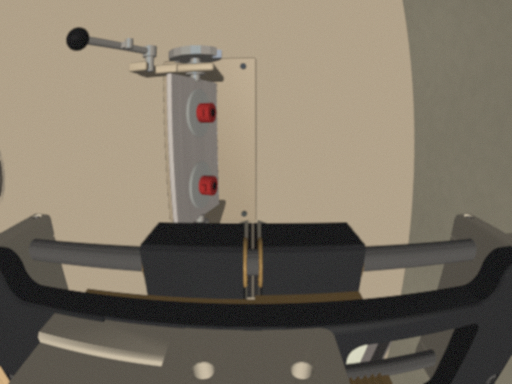

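>>> {"op": "play_rows", "data": {"moves": [[[0.02,-0.011,-0.012,0,-1],[0.02,-0.011,-0.012,0,-1],[0.025,0,0,0,-1],[0.025,0,0,0,-1],[0.025,0,0,0,-1],[0.02,0,0,0,-1],[0.01,0,0,0,-1],[0.005,0,0,0,-1],[0,0,0,0,-1],[0,0,0,0,-1]]]}}

```text
time: 5.15
tool_pos: [0.6364, -0.0166, 0.1837]
tool_rot: [1.712, 1.553, 0.07]
contact_force: [0.3, 0.7, -0.3]
opening: 0.0003
```

```bash
python3 -c "
from fit import *
goto([.02,0,.1636],0)
snap('wrist','w2');snap('side','s2')"
```

```text
t 5.15 stand tcp [ 49.1   8.1 183.7] tool x [ 0.018  0.001 -1.   ] y ang 0.5 F [ 0.3  0.7 -0.3] open 0.0003 q [-0.15  0.57  1.27  0.    1.28 -0.08]
turn about x: 0.49 deg
tool shift now-frame [ 0.0195 -0.0295  0.0079] after turn [ 0.0195 -0.0294  0.0081]
```

View pics/w2.png

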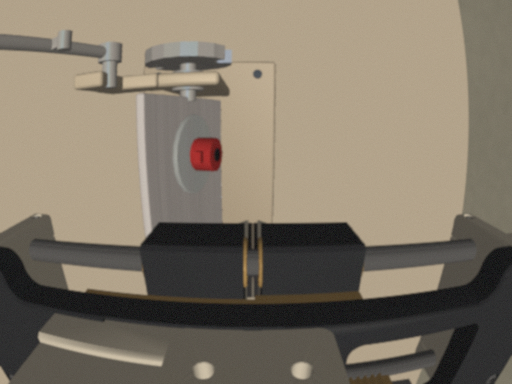

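View pics/s2.png

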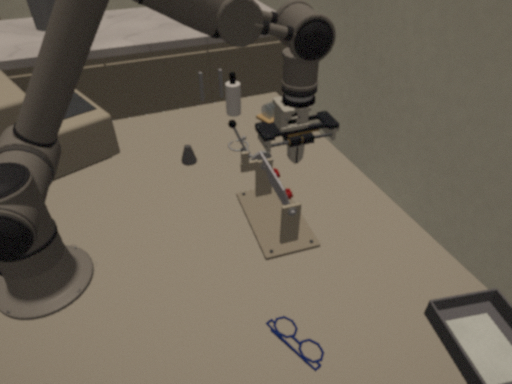

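>>> {"op": "play_rows", "data": {"moves": [[[0.006,-0.004,0.002,0,-1],[0.006,-0.004,0.002,0,-1],[0.006,-0.004,0.002,0,-1],[0.003,-0.004,0.002,0,-1],[0,-0.004,0,0,-1],[0,-0.004,0,0,-1],[0,-0.003,0,0,-1],[0,-0.002,0,0,-1],[0,0,0,0,-1],[0,0,0,0,-1]]]}}

```text
time: 6.25
tool_pos: [0.605, -0.0236, 0.1619]
tool_rot: [1.681, 1.55, 0.038]
contact_force: [0.2, 0.4, -0.7]
opening: 0.0005
```

```bash
python3 -c "
from fit import *
goto([-.003,0,.1595],0)"
```

```text
t 6.25 stand tcp [ 18.4  -1.4 161.9] tool x [ 0.02   0.001 -1.   ] y ang 0.4 F [ 0.2  0.4 -0.7] open 0.0005 q [-0.17  0.53  1.41  0.    1.18 -0.1 ]
turn about x: 0.44 deg
tool shift now-frame [ 0.002  -0.0214 -0.0016] after turn [ 0.002  -0.0214 -0.0014]
```

>>> {"op": "play_rows", "data": {"moves": [[[0,-0.004,0,0,-1],[0,-0.004,0,0,-1],[0,-0.004,0,0,-1],[0,-0.004,0,0,-1],[0.001,-0.004,0,0,-1],[0.003,-0.004,0,0,-1],[0.003,-0.003,0,0,-1],[0.003,-0.002,0,0,-1],[0,0,0,0,-1],[0,0,0,0,-1]]]}}

```text
time: 7.25
tool_pos: [0.5751, -0.0214, 0.1515]
tool_rot: [1.651, 1.546, 0.008]
contact_force: [0.9, 0.5, 1.5]
opening: 0.0004
```

```bash
python3 -c "
from fit import *
goto([-.019,0,.1442],0)
snap('wrist','w3');snap('top','t3')"
```

```text
t 7.25 stand tcp [-11.6  -1.6 151.5] tool x [ 0.024  0.    -1.   ] y ang 0.4 F [0.9 0.5 1.5] open 0.0004 q [-0.17  0.49  1.51  0.    1.12 -0.1 ]
turn about x: 0.44 deg
tool shift now-frame [ 0.0071 -0.0076 -0.0017] after turn [ 0.0071 -0.0076 -0.0016]
```

View pics/w3.png

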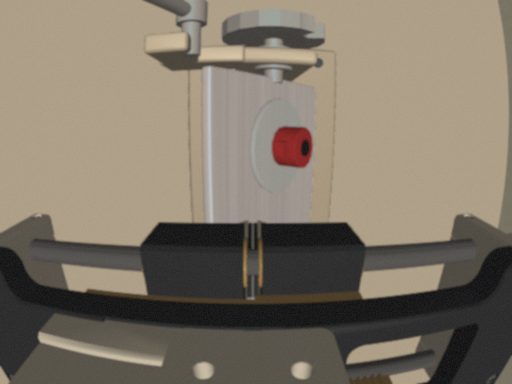

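>>> {"op": "play_rows", "data": {"moves": [[[0.003,-0.003,0,0,-1],[0.003,-0.003,0,0,-1],[0.003,-0.002,0,0,-1],[0.003,-0.001,0,0,-1],[0.003,-0.001,0,0,-1],[0.003,-0.001,0,0,-1],[0.002,-0.001,0,0,-1],[0,0,0,0,-1],[0,0,0,0,-1],[0,0,0,0,-1]]]}}

```text
time: 8.35
tool_pos: [0.563, -0.0205, 0.1301]
tool_rot: [1.639, 1.546, -0.004]
contact_force: [-0.1, -0.2, 2.8]
opening: 0.0003
```

```bash
python3 -c "
from fit import *
goto([-.0245,0,.1300],0)
snap('wrist','w4');snap('side','s4')"
```

```text
t 8.35 stand tcp [-23.7  -1.7 130.1] tool x [ 0.025 -0.    -1.   ] y ang 0.5 F [-0.1 -0.2  2.8] open 0.0003 q [-0.17  0.49  1.58  0.    1.05 -0.11]
turn about x: 0.45 deg
tool shift now-frame [ 0.0001 -0.0008 -0.0017] after turn [ 0.0001 -0.0008 -0.0017]
```

View pics/w4.png

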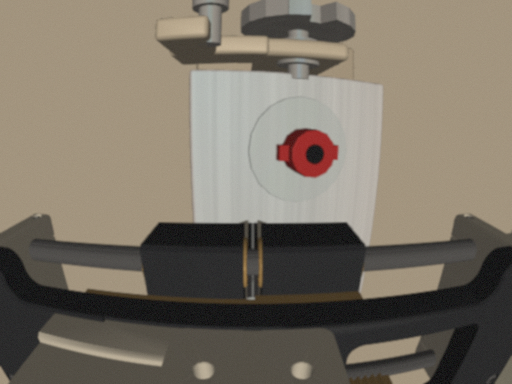

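>>> {"op": "play_rows", "data": {"moves": [[[0.002,0,0,0,-1],[0.002,0,0,0,-1],[0.001,0,0,0,-1],[0.001,0,0,0,-1],[0,0,0,0,-1],[0,0,0,0,-1],[0,0,0,0,-1],[0,0,0,0,-1],[0,0,0,0,-1],[0,0,0,0,-1]]]}}

```text
time: 9.45
tool_pos: [0.562, -0.0204, 0.1232]
tool_rot: [1.652, 1.548, 0.009]
contact_force: [-1.9, -0.9, 2.5]
opening: 0.0003
```

```bash
python3 -c "
from fit import *
goto([-.0245,0,.1235],0)
snap('wrist','w5')
np.set_printoptions(precision=6,suppress=True)
for a,b in robot.get_calibration('wrist').items(): print(a,b)"
```

```text
t 9.45 stand tcp [-24.8  -1.7 123.2] tool x [ 0.022  0.    -1.   ] y ang 0.5 F [-1.9 -0.9  2.5] open 0.0003 q [-0.17  0.5   1.58  0.    1.04 -0.11]
turn about x: 0.46 deg
tool shift now-frame [-0.0003  0.0003 -0.0017] after turn [-0.0003  0.0003 -0.0017]
mtx [[297.31864    0.       252.320444]
 [  0.       297.31864  192.574494]
 [  0.         0.         1.      ]]
view [[ 0.997105 -0.072707  0.022241 -0.564152]
 [ 0.075983  0.96344  -0.256924 -0.017614]
 [-0.002747  0.25787   0.966176 -0.282224]
 [ 0.        0.        0.        1.      ]]
```

View pics/w5.png

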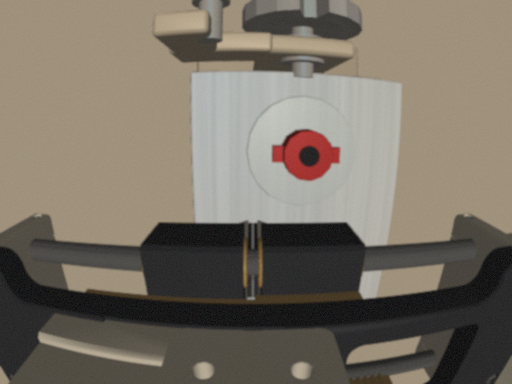

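```bash
cat >> fit.py <<'E'
def projw(Pw,cal=None):
    c=cal or robot.get_calibration('wrist'); V=np.array(c['view']);K=np.array(c['mtx'])
    q=(V[:3,:3]@np.atleast_2d(Pw).T).T+V[:3,3]; q=q*[1,-1,-1]
    return cv2.fisheye.projectPoints(q[None].astype(float),np.zeros(3),np.zeros(3),K,np.zeros(4))[0].reshape(-1,2)
E
python3 - <<'E'
from fit import *
np.set_printoptions(precision=1,suppress=True)
for a in (-.1,-.05,0,.05,.1):
  print(a,projw(S(P,PL(a,[[-.06,.088,.003],[.06,.088,.003],[0,.045,.023],[0,.118,.032]]))).ravel())
# fixed features: bracket top corners, post top
print(projw(S(P,[[-.068,.095,.173],[-.068,.105,.173],[-.018,.095,.173],[.025,.095,.137]])))
E
```

```text
-0.1 [189.6  79.  405.6  86.9 302.1 163.5 305.5   6.5]
-0.05 [188.4  78.4 403.6  87.3 304.5 163.6 309.1   6.8]
0 [187.5  77.7 401.4  87.6 306.9 163.6 312.7   7.1]
0.05 [186.8  77.  399.1  88.  309.2 163.6 316.1   7.4]
0.1 [186.4  76.3 396.6  88.3 311.5 163.7 319.6   7.9]
[[141.9  45.9]
 [143.   21.3]
 [277.3  41.2]
 [354.9  65. ]]
```

>>> {"op": "play_rows", "data": {"moves": [[[-0.005,0,0,0,-1],[-0.015,0,0,0,-1],[-0.025,0,0,0,-1],[-0.03,0,0,0,-1],[-0.03,0,0,0,-1],[-0.03,0,0,0,-1],[-0.03,0,0,0,-1],[-0.02,0,0,0,1],[-0.01,0,0,0,1],[0,0,0,0,1]]]}}

```text
time: 10.5
tool_pos: [0.5575, -0.0201, 0.3252]
tool_rot: [1.708, 1.55, 0.065]
contact_force: [-0.0, 0.3, -0.3]
opening: 0.0196
```

```bash
python3 - <<'E'
from fit import *
goto([-.082,.118,.30],-90)
im=snap('wrist','w6');snap('side','s6');snap('top','t6')
np.set_printoptions(precision=1,suppress=True)
for a in (-.05,0,.05,.1):
  print(a,projw(S(P,PL(a,[[-.06,.088,.003],[.06,.088,.003],[.06,-.088,.003],[-.06,-.088,.003],[0,.045,.023],[0,-.045,.023],[0,.118,.032]]))).ravel())
print(projw(S(P,[[-.075,.135,.012],[.075,.135,.012],[-.068,.105,.173],[.025,.105,.137]])))
E
```

```text
t 10.50 stand tcp [-29.3  -1.8 325.2] tool x [ 0.021  0.001 -1.   ] y ang 0.5 F [-0.   0.3 -0.3] open 0.0196 q [-0.18  0.34  1.26  0.    1.52 -0.1 ]
turn about x: -89.55 deg
tool shift now-frame [ 0.0245 -0.0523 -0.1201] after turn [ 0.0245  0.1197 -0.0532]
-0.05 [225.5  98.5 325.4 100.6 317.9 237.7 227.  236.5 276.1 135.4 274.3 211.1
 277.2  70.5]
0 [225.4  98.4 325.  100.8 317.5 236.8 226.9 237.4 277.1 135.4 275.2 211.1
 278.7  70.5]
0.05 [225.4  98.2 324.4 100.9 317.1 235.9 227.  238.3 278.1 135.5 276.2 211.1
 280.1  70.6]
0.1 [225.5  98.1 323.7 101.  316.6 235.  227.1 239.2 279.1 135.5 277.1 211.1
 281.6  70.7]
[[221.2  73.1]
 [316.7  75.3]
 [214.1  79.5]
 [298.9  84.3]]
```

View pics/w6.png

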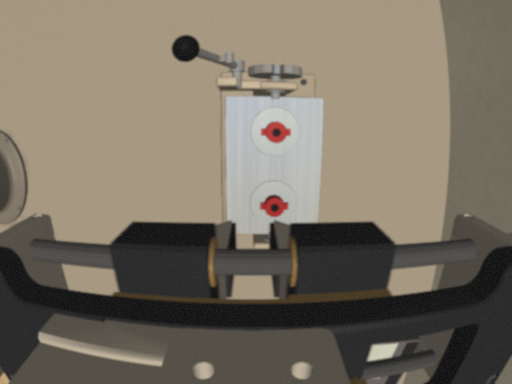

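View pics/s6.png

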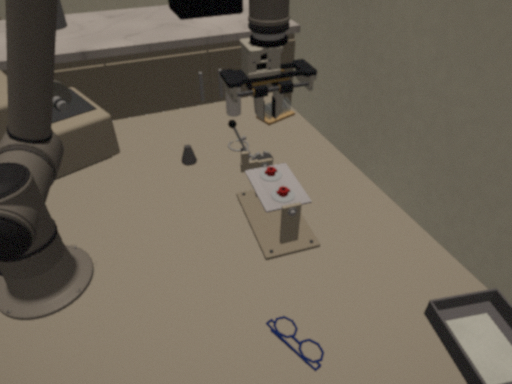

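>>> {"op": "play_rows", "data": {"moves": [[[0,0,0,8.5,1],[0,0,0,8.5,1],[0,0,0,8.5,1],[0,0,0,8.5,1],[0,0,0,8.5,1],[0,0,0,8.5,1],[0,0,0,8.5,1],[0,0,0,8.5,1],[0,0,0,8.5,1],[0,0,0,8.5,1]]]}}

```text
time: 11.65
tool_pos: [0.5518, -0.0192, 0.3055]
tool_rot: [-0.506, 1.556, 2.63]
contact_force: [0.5, -0.6, -0.1]
opening: 0.0919
```

```bash
python3 - <<'E'
from fit import *
goto([-.082,.118,.30],-90)
E
```

```text
t 11.65 stand tcp [-35.   -1.3 305.5] tool x [-0.013  0.007 -1.   ] y ang -85.7 F [ 0.5 -0.6 -0.1] open 0.0919 q [-0.18  0.35  1.29  0.01  1.51  1.4 ]
turn about x: 4.26 deg
tool shift now-frame [ 0.0069 -0.1224  0.0379] after turn [ 0.0069 -0.1192  0.0469]
```

>>> {"op": "play_rows", "data": {"moves": [[[0,-0.01,0,4.3,1],[-0.003,-0.018,0.007,0,1],[-0.003,-0.018,0.007,0,1],[0,-0.018,0.008,0,1],[0,-0.018,0.008,0,1],[0,-0.014,0.007,0,1],[0,-0.01,0.005,0,1],[0,-0.006,0.003,0,1],[0,0,0,0,1],[0,0,0,0,1]]]}}

```text
time: 12.65
tool_pos: [0.5113, 0.0999, 0.3009]
tool_rot: [-0.129, 1.534, 2.922]
contact_force: [-0.2, -0.4, 0.4]
opening: 0.0921
```

```bash
python3 - <<'E'
from fit import *
goto([-.082,.118,.234],-90)
snap('wrist','w7')
np.set_printoptions(precision=1,suppress=True)
print(projw(S(P,[-.082,.118,.2529])),projw([.5153,.1061,.2506]))
print(robot.spot_in('wrist','lever_knob'))
E
```

```text
t 12.65 stand tcp [-84.9 114.2 300.9] tool x [-0.036  0.008 -0.999] y ang -90.6 F [-0.2 -0.4  0.4] open 0.0921 q [0.04 0.31 1.37 0.01 1.5  1.7 ]
turn about x: -0.64 deg
tool shift now-frame [ 0.0667 -0.0035 -0.0053] after turn [ 0.0667 -0.0035 -0.0053]
[[247.2 205.4]] [[243.6 203.6]]
[{'point': [245.1, 190.5], 'score': 0.64}]
```

View pics/w7.png

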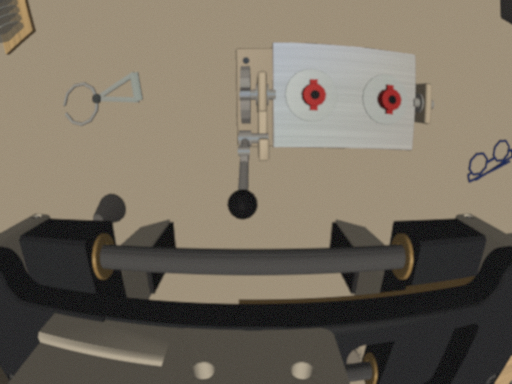

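>>> {"op": "play_rows", "data": {"moves": [[[0.008,-0.003,-0.002,0,1],[0.01,-0.003,-0.002,0,1],[0.012,0,-0.001,0,1],[0.012,0,0,0,1],[0.01,0,0,0,1],[0.006,0,0,0,1],[0.004,0,0,0,1],[0,0,0,0,1],[0,0,0,0,1],[0,0,0,0,1]]]}}

```text
time: 13.75
tool_pos: [0.516, 0.1048, 0.2325]
tool_rot: [-0.118, 1.533, 2.929]
contact_force: [-0.1, -0.6, 0.3]
opening: 0.0916
```

```bash
python3 - <<'E'
from fit import *
goto([-.081,.120,.233],-90)
snap('wrist','w8');snap('side','s8')
E
```

```text
t 13.75 stand tcp [-80.6 119.5 232.5] tool x [-0.037  0.008 -0.999] y ang -90.9 F [-0.1 -0.6  0.3] open 0.0916 q [0.05 0.36 1.48 0.01 1.34 1.71]
turn about x: -0.85 deg
tool shift now-frame [-0.0005 -0.0005  0.0004] after turn [-0.0005 -0.0005  0.0004]
```

View pics/w8.png

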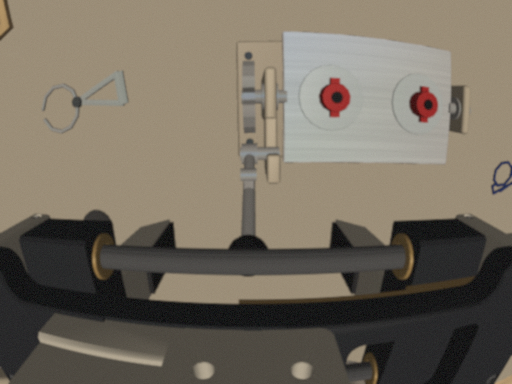

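View pics/s8.png

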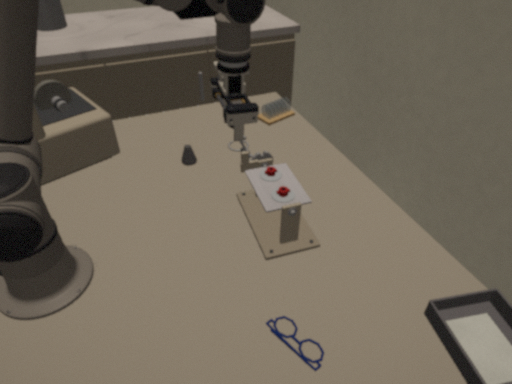

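>>> {"op": "play_rows", "data": {"moves": [[[0,-0.001,0,0,-1],[0,0,0,0,-1],[0,0,0,0,-1],[0,0,0,0,-1],[0,0,0,0,-1],[0,0,0,0,-1],[0,0,0,0,-1],[0,0,0,0,-1],[0,0,0,0,-1],[0,0,0,0,-1]]], "grip_force": 5}}

```text
time: 14.85
tool_pos: [0.5165, 0.107, 0.2334]
tool_rot: [-0.192, 1.534, 2.855]
contact_force: [1.5, 3.6, -0.2]
opening: 0.021
```

```bash
python3 - <<'E'
from fit import *
goto([-.081,.120,.233],-90)
snap('wrist','w9')
E
```

```text
t 14.85 stand tcp [-80.3 121.7 233.4] tool x [-0.035  0.01  -0.999] y ang -90.8 F [ 1.5  3.6 -0.2] open 0.0210 q [0.05 0.36 1.48 0.01 1.34 1.71]
turn about x: -0.85 deg
tool shift now-frame [0.0004 0.0017 0.0007] after turn [0.0004 0.0017 0.0007]
```

View pics/w9.png

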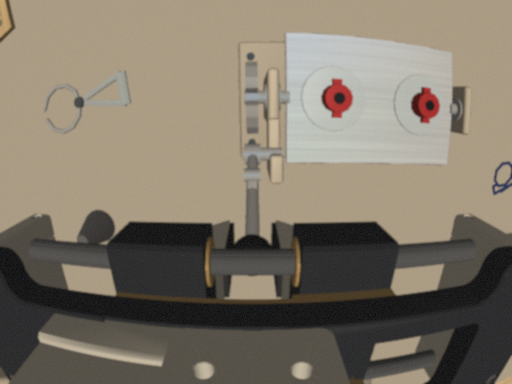

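>>> {"op": "play_rows", "data": {"moves": [[[-0.002,0,-0.004,0,-1],[-0.002,0,-0.006,0,-1],[-0.002,0,-0.006,0,-1],[-0.002,0,-0.006,0,-1],[-0.001,0,-0.006,0,-1],[-0.001,0,-0.006,0,-1],[0,0,-0.006,0,-1],[0,0,-0.006,0,-1],[0,0,-0.006,0,-1],[0.001,0,-0.006,0,-1]]]}}

```text
time: 15.9
tool_pos: [0.5784, 0.102, 0.2388]
tool_rot: [-0.189, 1.529, 2.859]
contact_force: [-0.6, 3.6, -1.9]
opening: 0.0212
```

```bash
cat >> fit.py <<'E'
def arc(*bs,y=.121):
    for b in bs:
        L=[-.045+.1*np.cos(b)+.0017,y,.16+.1*np.sin(b)-.0195]; print('b',b,'tcp',np.round(np.array(L)*1000,1)); goto(L)
E
python3 -c "
from fit import *
arc(1.35,1.15,.95,.75)"
```

```text
b 1.35 tcp [-21.4 121.  238.1]
t 15.90 stand tcp [-18.2 121.7 238.8] tool x [-0.04   0.012 -0.999] y ang -90.8 F [-0.6  3.6 -1.9] open 0.0212 q [0.04 0.47 1.29 0.01 1.42 1.7 ]
tool shift now-frame [0.0009 0.0007 0.0031] after turn [0.0009 0.0007 0.0031]
b 1.15 tcp [ -2.5 121.  231.8]
t 15.90 stand tcp [-18.2 121.7 238.8] tool x [-0.04   0.012 -0.999] y ang -90.8 F [-0.6  3.6 -1.9] open 0.0212 q [0.04 0.47 1.29 0.01 1.42 1.7 ]
tool shift now-frame [ 0.0064  0.0005 -0.016 ] after turn [ 0.0064  0.0005 -0.016 ]
b 0.95 tcp [ 14.9 121.  221.8]
t 15.90 stand tcp [-18.2 121.7 238.8] tool x [-0.04   0.012 -0.999] y ang -90.8 F [-0.6  3.6 -1.9] open 0.0212 q [0.04 0.47 1.29 0.01 1.42 1.7 ]
tool shift now-frame [ 0.0156  0.0003 -0.0337] after turn [ 0.0156  0.0003 -0.0337]
b 0.75 tcp [ 29.9 121.  208.7]
t 15.90 stand tcp [-18.2 121.7 238.8] tool x [-0.04   0.012 -0.999] y ang -90.8 F [-0.6  3.6 -1.9] open 0.0212 q [0.04 0.47 1.29 0.01 1.42 1.7 ]
tool shift now-frame [ 0.0282  0.0002 -0.0493] after turn [ 0.0282  0.0002 -0.0493]
```

>>> {"op": "play_rows", "data": {"moves": [[[0.002,0,-0.006,0,-1],[0.002,0,-0.006,0,-1],[0.0025,0,-0.006,0,-1],[0.003,0,-0.006,0,-1],[0.003,0,-0.006,0,-1],[0.003,0,-0.005,0,-1],[0.004,0,-0.005,0,-1],[0.004,0,-0.005,0,-1],[0.004,0,-0.004,0,-1],[0,0,0,0,-1]]]}}

```text
time: 16.9
tool_pos: [0.631, 0.0978, 0.2066]
tool_rot: [-0.208, 1.53, 2.841]
contact_force: [1.0, 4.3, -0.9]
opening: 0.0215
```

```bash
python3 -c "
from fit import *
arc(.75,.55,.35,.2)"
```

```text
b 0.75 tcp [ 29.9 121.  208.7]
t 16.90 stand tcp [ 34.6 121.7 206.6] tool x [-0.039  0.012 -0.999] y ang -90.8 F [ 1.   4.3 -0.9] open 0.0215 q [0.03 0.59 1.17 0.01 1.42 1.69]
tool shift now-frame [-0.0019  0.0007  0.0048] after turn [-0.0019  0.0007  0.0048]
b 0.55 tcp [ 42.  121.  192.8]
t 16.90 stand tcp [ 34.6 121.7 206.6] tool x [-0.039  0.012 -0.999] y ang -90.8 F [ 1.   4.3 -0.9] open 0.0215 q [0.03 0.59 1.17 0.01 1.42 1.69]
tool shift now-frame [ 0.0135  0.0007 -0.008 ] after turn [ 0.0135  0.0007 -0.008 ]
b 0.35 tcp [ 50.6 121.  174.8]
t 16.90 stand tcp [ 34.6 121.7 206.6] tool x [-0.039  0.012 -0.999] y ang -90.8 F [ 1.   4.3 -0.9] open 0.0215 q [0.03 0.59 1.17 0.01 1.42 1.69]
tool shift now-frame [ 0.0312  0.0007 -0.0174] after turn [ 0.0312  0.0007 -0.0174]
b 0.2 tcp [ 54.7 121.  160.4]
t 16.90 stand tcp [ 34.6 121.7 206.6] tool x [-0.039  0.012 -0.999] y ang -90.8 F [ 1.   4.3 -0.9] open 0.0215 q [0.03 0.59 1.17 0.01 1.42 1.69]
tool shift now-frame [ 0.0454  0.0008 -0.022 ] after turn [ 0.0454  0.0008 -0.022 ]
```

>>> {"op": "play_rows", "data": {"moves": [[[0.003,0,-0.002,0,-1],[0.004,0,-0.002,0,-1],[0.004,0,-0.0025,0,-1],[0.005,0,-0.0025,0,-1],[0.005,0,-0.0025,0,-1],[0.005,0,-0.0025,0,-1],[0.005,0,-0.002,0,-1],[0.005,0,-0.002,0,-1],[0.004,0,-0.001,0,-1],[0,0,0,0,-1]]]}}

```text
time: 17.9
tool_pos: [0.6515, 0.0962, 0.1635]
tool_rot: [-0.24, 1.535, 2.808]
contact_force: [1.7, 3.8, 0.2]
opening: 0.0211
```

```bash
python3 -c "
from fit import *
arc(.2,.1,0)
snap('wrist','w10')"
```

```text
b 0.2 tcp [ 54.7 121.  160.4]
t 17.90 stand tcp [ 55.2 121.7 163.5] tool x [-0.034  0.012 -0.999] y ang -90.8 F [1.7 3.8 0.2] open 0.0211 q [0.02 0.66 1.17 0.01 1.35 1.69]
tool shift now-frame [0.0032 0.0007 0.0003] after turn [0.0032 0.0007 0.0003]
b 0.1 tcp [ 56.2 121.  150.5]
t 17.90 stand tcp [ 55.2 121.7 163.5] tool x [-0.034  0.012 -0.999] y ang -90.8 F [1.7 3.8 0.2] open 0.0211 q [0.02 0.66 1.17 0.01 1.35 1.69]
tool shift now-frame [ 0.013   0.0008 -0.0015] after turn [ 0.013   0.0008 -0.0015]
b 0 tcp [ 56.7 121.  140.5]
t 17.90 stand tcp [ 55.2 121.7 163.5] tool x [-0.034  0.012 -0.999] y ang -90.8 F [1.7 3.8 0.2] open 0.0211 q [0.02 0.66 1.17 0.01 1.35 1.69]
tool shift now-frame [ 0.023   0.0009 -0.0023] after turn [ 0.023   0.0009 -0.0023]
```

View pics/w10.png

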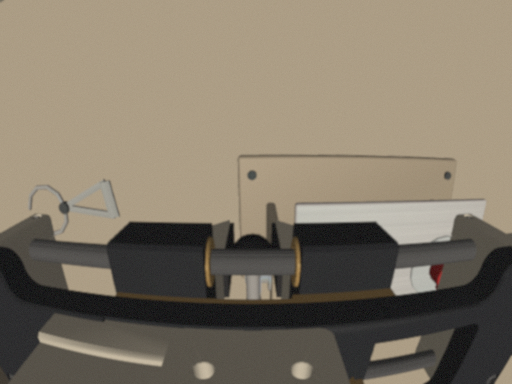

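>>> {"op": "play_rows", "data": {"moves": [[[0.003,0,0,0,-1],[0.003,0,-0.0005,0,-1],[0.003,0,0,0,-1],[0.003,0,-0.0005,0,-1],[0.003,0,0,0,-1],[0.003,0,-0.0005,0,-1],[0.003,0,0,0,-1],[0.002,0,0,0,-1],[0.001,0,0,0,-1],[0,0,0,0,-1]]]}}

```text
time: 18.95
tool_pos: [0.6533, 0.0961, 0.1411]
tool_rot: [-0.279, 1.539, 2.769]
contact_force: [1.6, 2.6, -0.3]
opening: 0.0211
```

```bash
python3 -c "
from fit import *
arc(0)
snap('wrist','w11');snap('side','s11');snap('top','t11')"
```

```text
b 0 tcp [ 56.7 121.  140.5]
t 18.95 stand tcp [ 57.  121.8 141.1] tool x [-0.029  0.011 -1.   ] y ang -90.8 F [ 1.6  2.6 -0.3] open 0.0211 q [0.02 0.68 1.2  0.01 1.29 1.68]
tool shift now-frame [0.0006 0.0008 0.0003] after turn [0.0006 0.0008 0.0003]
```

View pics/s11.png

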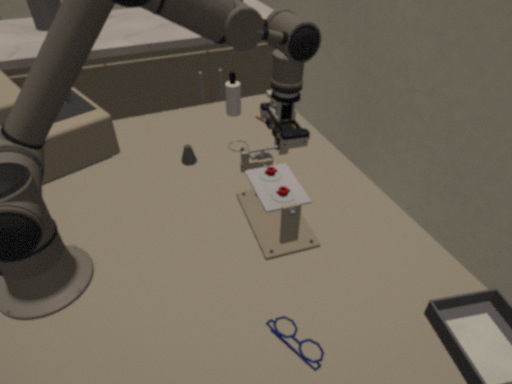

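>>> {"op": "play_rows", "data": {"moves": [[[0.001,0,0,0,-1],[0.001,0,0,0,-1],[0.001,0,0,0,-1],[0,0,0,0,-1],[0,0,0,0,-1],[0,0,0,0,-1],[0,0,0,0,-1],[0,0,0,0,-1],[0,0,0,0,-1],[0,0,0,0,-1]]]}}

```text
time: 20.1
tool_pos: [0.6534, 0.0961, 0.1401]
tool_rot: [-0.299, 1.541, 2.749]
contact_force: [0.2, 2.4, 2.9]
opening: 0.0213
```

```bash
python3 -c "
from fit import *
goto()"
```

```text
t 20.10 stand tcp [ 57.1 121.8 140.1] tool x [-0.027  0.011 -1.   ] y ang -90.8 F [0.2 2.4 2.9] open 0.0213 q [0.02 0.68 1.2  0.01 1.29 1.68]
```

>>> {"op": "play_rows", "data": {"moves": [[[0,0,0,0,0],[0,0,0,0,0],[0,0,0,0,0],[0,0,0,0,0],[0,0,0,0,0],[0,0,0,0,0],[-0.005,0,0,0,0],[-0.015,0,0,0,0],[-0.025,0,0,0,0],[-0.025,0,0,0,0]]]}}

```text
time: 21.1
tool_pos: [0.652, 0.0929, 0.2059]
tool_rot: [-0.074, 1.527, 2.974]
contact_force: [0.2, 1.3, 0.5]
opening: 0.0457
```

>>> {"op": "play_rows", "data": {"moves": [[[-0.03,0,0.01,0,0],[-0.03,0,0.02,0,0],[-0.03,0,0.03,0,0],[-0.02,0,0.03,0,0],[0,0,0.03,0,0],[0,0,0.03,0,0],[0,0,0.02,0,0],[0,0,0.01,0,0],[0,0,0,0,0],[0,0,0,0,0]]]}}

```text
time: 22.1
tool_pos: [0.4732, 0.1092, 0.3363]
tool_rot: [-0.191, 1.543, 2.856]
contact_force: [-0.1, 0.3, 0.5]
opening: 0.0458
```

```bash
python3 -c "
from fit import *
goto()
i=snap('wrist','w12');i=snap('side','s12')
cv2.imwrite('pics/s12b.png',cv2.resize(i[100:270,200:360,::-1],None,fx=3.5,fy=3.5,interpolation=cv2.INTER_CUBIC))
np.set_printoptions(precision=1,suppress=True)
for b in (0,.1,.2): print(b,projw(S(P,[-.045+.1*np.cos(b),.1205,.16+.1*np.sin(b)])),((proj('side',S(P,[-.045+.1*np.cos(b),.1205,.16+.1*np.sin(b)]))-[200,100])*3.5))
for a in (-.1,0,.1): print(a,projw(S(P,PL(a,[[-.06,.088,.003],[.06,.088,.003],[.06,-.088,.003],[-.06,-.088,.003],[0,.045,.023]]))).ravel(),((seg(P,a,'side')-[200,100])*3.5)[:4].ravel())
"
```

```text
t 22.10 stand tcp [-123.6  120.4  336.3] tool x [-0.026  0.008 -1.   ] y ang -90.9 F [-0.1  0.3  0.5] open 0.0458 q [0.06 0.22 1.39 0.01 1.55 1.73]
0 [[250.4  15.4]] [[281.9 158.9]]
0.1 [[250.3  13.2]] [[281.8 148.2]]
0.2 [[250.2  11.7]] [[280.6 137.8]]
-0.1 [278.3 114.4 277.5  19.5 409.   32.3 405.3 119.1 316.2  67.1] [156.7 251.3 231.7 395.3 300.  212.  393.  347.2]
0 [278.7 114.5 277.2  20.4 406.9  32.8 407.4 119.4 316.2  65.2] [156.6 245.  231.9 388.7 300.3 218.1 392.9 353.6]
0.1 [279.1 114.2 276.8  21.7 404.9  33.6 409.5 119.2 316.1  63.3] [157.2 238.6 232.9 381.9 299.9 224.3 392.1 360.1]
```

View pics/w12.png

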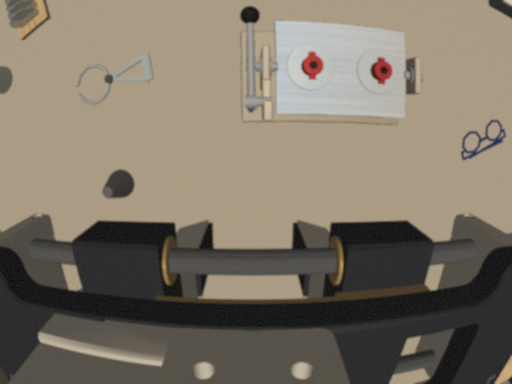

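View pics/s12b.png

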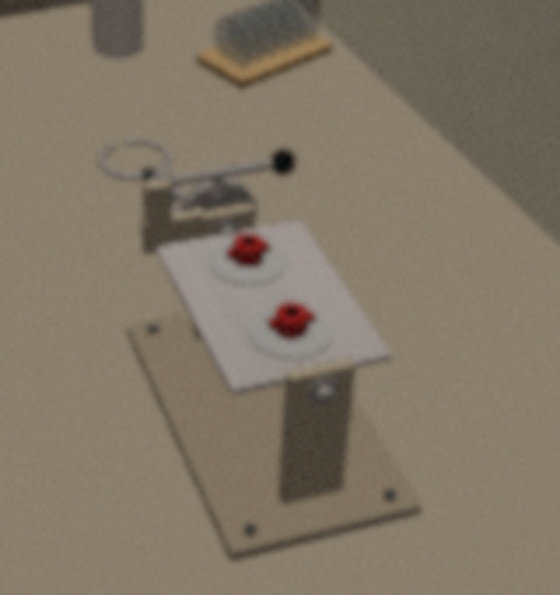

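```bash
python3 -c "
from cell import robot
print(robot.hand_in())"
```

```text
the job is handed in; nothing more can be done
None
```

The plate now lies level with the two blocked lenses on top, and the lock lever is home with its pin in the notch. I handed the job in at about 22 s with the arm clear of everything.

- **Plate:** I pushed its raised edge over and down with the closed fingers, leaving the lever parked. The last push stopped at the height computed for level. The wrist view then put it at about 0 rad, uncertain by a few hundredths.
- **Lever:** I gripped the knob lightly and carried it over its arc. It went down past the rim height with no upward force, so the pin had dropped in. A small extra press met a firm stop at the home height, with about 3 N upward.
- **Last pictures:** After release, the side view showed the knob within about 1.5 px of its predicted home position. The plate corners also matched level, and the frame, caliper and cone had not been touched.

**Disagreements:** The gripped knob sat about 3–4 mm further along the stand's y than my fitted stand pose predicted. The tool also tilted about 2 degrees during the moves. Neither affected the outcome.

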